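# Charge the pharmacy ball mill

## Robot

A 7-joint arm with a two-finger parallel gripper is mounted at the origin on the work surface. World frame = base frame: x ahead of the robot, y to its left, z up, the work surface at z = 0. Lengths are in m, angles in rad, forces in N, time in s.
With the tool pointing down it reaches from about 0.4 to 0.925 m from the base axis. Payload 4.1 kg.
Tool frame: the origin (TCP) lies on the centre line of the jaws, within the pads' length; the fingertips stand 25 mm ahead of it and the grasp point (between the pads) lies 6 mm ahead of it; z points along the fingers, y is the line along which they close (so a half turn about z gives the same grasp; the last joint's range is limited). The gripper opens to 85 mm and grips with 20 to 120 N. Pads are 22 mm wide; open, the fingers measure 114 mm over their backs; the gripper's body (76 mm by 85 mm) begins 54 mm behind the grasp point. The pads swing forward as they close: fully open they stand 13 mm farther back than shut.
Start: joints at [1.06, 0.398, 0.045, 1.537, -0.019, 1.207, -0.051], TCP at [0.26, -0.596, 0.256] pointing down, gripper open.
Joint ranges: [-2.82, 2.82], [-0.49, 2.23], [-1.37, 1.46], [0, 2.46], [-1.36, 4.5], [0.23, 2], [-2.94, 2.94]. Speed limits (rad/s): [2.57, 2.57, 3.14, 3.14, 3.14, 3.14, 3.14].

## Interface

Orientations are given as a unit quaternion [w, x, y, z].
In Python, from plant import telemetry, eyes, workorder gives the robot as it stands.
- The arm moves only by the shell command python3 -m jog 'ROWS' [FORCE]. ROWS is JSON, a list of rows, each an object of numbers: "ax", "ay", "az": the turn, a rotation vector about the tool's x, y, z in degrees; "x", "y", "z": the shift along the tool's x, y, z in m; "claw": the finger opening in m, from 0 to 0.0854. A call has 1 to 12 rows; each row shifts and turns the commanded pose from where the row before left it, along the tool's axes as they then stand; what a row does not reach is not made up. A row lasts 1/12 s, in which the tool goes at most 41.7 mm and 7.16 degrees, less where a joint would pass 70% of its speed; a pose out of reach is approached as far as the arm can. A call with a gripper value outside its range is refused whole. The fingers move at their own pace and stop on an object; FORCE is the grip in N (left out, the last holds). Time passes only in rows, so rows that do not move let the fingers close. It gives the time, the measured TCP pose, the force, the opening and the grip force at its end, in the units of the state.
- telemetry.state(): the state, without advancing time (a new reading comes with each control period).
- eyes.capture(name): name is "scene" or "top" or "wrist"; returns (picture, depth): 384x512x3 uint8, blue, green, red; 384x512 float32, m along the optical axis (not along the pixel's ray), 0 where there is no reading.
- eyes.camera_info(name): a dict with "intrinsics" (3x3 intrinsics, pixels), "dist" ([k1, k2, p1, p2, k3] as OpenCV has them; the pictures are not rectified), "origin" and "attitude" of the camera in the world; the wrist camera has in their place "tool_from_camera" (4x4, takes a point from camera to tool coordinates, whose origin is the TCP and whose axes are the flange's). Camera axes: x right, y up, looking along -z (the intrinsics and any distortion apply to the point x, -y, -z); pixel columns grow to the right and rows downward; lengths in m; the calibration is good to about 2 mm. A picture is of the moment at which its call begins: read the wrist's pose just before it. camera_info takes no time and is no camera call.
- workorder.job_done(): hands the job in; it is judged then, once.
The state is a dict: "time_s": time; "q": joint angles; "joint_velocities": joint speeds; "joint_torque": joint torques, N m; "eef_pos": TCP position; "tcp_rot": TCP orientation; "force": force on the tool from outside, world axes, zero at the start; "wrist_torque": the same for the moment, N m; "grip_width": opening from 0.0 (shut) to 1.0 (fully open); "grasp_force": force on a finger pad.
Only numpy, scipy, OpenCV 4.12 (cv2) and the standard library are available. Lean on these libraries where they do the work, as an engineer would, in place of code of your own. Each camera call takes 0.05 s, during which the arm holds its last target. There are 200 camera calls.

## Task

Charge the ball mill: pick up the steel cup with the porcelain grinding balls, tip it over the straight-sided mill jar (not the mortar) and pour all six balls into the jar. Then stand the empty cup upright on the bench again and let go; do not knock over the mortar or the amber jar.

Things in the scene. Friction and masses are not known exactly. Their poses are not given: they have to be found in the camera images.
- cup_center (a point): Open steel cup holding the balls, 60 mm high, diameter 62 mm at the foot widening to 96 mm at the rim (16 degree flare; wall 3, floor 4 mm), 130 to 210 g empty, standing mouth up on the bench. The point is on its axis, half-way up (30 mm above the underside). Own z: out of its mouth. Own +x: towards its handle, on the side away from the robot at the start (within 0.5 rad).
- cup_handle (a point): Cup's handle: an upright flat-sided bar, 12 mm wide (own y), 16 mm deep (own x), from 10 to 58 mm above the cup's underside, joined to the wall by a short arm at top and bottom, also 12 mm wide. The point is the bar's centre, 34 mm above the underside, 72 mm from the cup's axis. Axes as the cup's. Pinch it from above across the 12 mm; the cup then pours over the rim opposite.
- jar_mouth (a point): Mill jar: open, white porcelain, straight round wall, fixed on a round grey turntable (136 mm across, 10 mm high) with three steel lugs up to 40 mm. The point is the centre of its mouth, at the rim, 85 mm above the bench; z up. Outside diameter 112 mm, opening 100 mm, inner floor 67 mm below the rim. It stands left or right of the cup, the mortar on the other side.
- mortar: Bystander: a white porcelain mortar, a low bowl that widens upwards to 108 mm across, 60 mm high, with its pestle leaning out over the rim to 90 mm height. Origin: centre of its underside; z up. About 0.7 kg, loose on the bench.
- bottle_center (a point): Bystander: a closed amber glass jar with a black cap, 60 mm in diameter, 120 mm high, loose, standing to the left (+y), nearer the robot than the jar. This point is its centre, half-way up; z up.
- ball0_center (a point): One of the six white porcelain grinding balls, 20 mm in diameter, 11 g, loose; all six lie in the steel cup at the start. The point is its centre.
- ball1_center (a point): One of the six white porcelain grinding balls, 20 mm in diameter, 11 g, loose; all six lie in the steel cup at the start. The point is its centre.
- ball2_center (a point): One of the six white porcelain grinding balls, 20 mm in diameter, 11 g, loose; all six lie in the steel cup at the start. The point is its centre.
- ball3_center (a point): One of the six white porcelain grinding balls, 20 mm in diameter, 11 g, loose; all six lie in the steel cup at the start. The point is its centre.
- ball4_center (a point): One of the six white porcelain grinding balls, 20 mm in diameter, 11 g, loose; all six lie in the steel cup at the start. The point is its centre.
- ball5_center (a point): One of the six white porcelain grinding balls, 20 mm in diameter, 11 g, loose; all six lie in the steel cup at the start. The point is its centre.
Not all that is in view belongs to the job. Leave any blue look-alike of the part that bears cup_center alone.

How it is judged:
On the way, in this order (a step that is already met when the one before it is completed fails the run):
1. the cup is lifted off the bench (height (world z) of cup_center above 0.07 m), for 0.2 s.
2. the raised cup is tipped over the mill jar (angle between cup_center's own z axis and vertical above 0.9 rad and height (world z) of cup_center above 0.09 m and horizontal distance between cup_center and jar_mouth below 0.16 m), for 0.1 s.
At the end, for the whole second after the job is handed in: All six balls lie inside the mill jar (centres within 45 mm of its axis and below its rim); the cup stands upright (within 8 degrees) and still on the bench, mouth up; the mortar and the amber jar still stand (horizontal distance between each of ball0_center, ball1_center, ball2_center, ball3_center, ball4_center, ball5_center and jar_mouth below 0.045 m and height (world z) of each of ball0_center, ball1_center, ball2_center, ball3_center, ball4_center, ball5_center below 0.08 m and angle between cup_center's own z axis and vertical below 0.15 rad and height (world z) of cup_center between 0.022 and 0.038 m and linear speed of cup below 0.03 m/s and angle between each of mortar, bottle_center's own z axis and vertical below 0.5 rad); the robot touches nothing.
It fails at once if the mortar is knocked over (angle between mortar's own z axis and vertical above 0.5 rad).
It fails at once if the amber jar is knocked over (angle between bottle_center's own z axis and vertical above 0.5 rad).
It also fails if it takes over 58 s, if anything falls off the work surface, if the arm or the gripper's body presses on something with over 40 N, if the wrist force passes 120 N, or if a joint passes its speed limit or range.

## Working session

There is one attempt and no reset: what is moved stays moved. The work goes in short steps, Python scripts to look and compute and a shell command to move; the robot and the scene stay as the last step left them, time stands still between calls to the robot, and variables do not carry over. Pictures are saved under pics/ and viewed, at most 10 in all, crops included, and the job is handed in when it is done.

```bash
mkdir -p pics; ls
python3 - <<'E'
from plant import telemetry, eyes
import cv2,numpy as np
for n in ("scene","top"):
    p,d=eyes.capture(n); cv2.imwrite(f"pics/{n}0.png",p); np.save(f"pics/{n}0.npy",d)
    i=eyes.camera_info(n); print(n,{k:np.round(np.array(v),4).tolist() for k,v in i.items()})
i=eyes.camera_info("wrist");print({k:np.round(np.array(v),4).tolist() for k,v in i.items()})
print(telemetry.state())
E
```

```text
pics
scene {'intrinsics': [[478.0527, 0.0, 262.8914], [0.0, 478.0527, 197.6999], [0.0, 0.0, 1.0]], 'dist': [-0.0224, 0.0, 0.0, 0.0, 0.0], 'origin': [1.1044, -0.3003, 1.0546], 'attitude': [0.8265, 0.2595, 0.1553, 0.4748]}
top {'intrinsics': [[385.6821, 0.0, 255.3319], [0.0, 385.6821, 192.5034], [0.0, 0.0, 1.0]], 'dist': [-0.0762, 0.0, 0.0, 0.0, 0.0], 'origin': [0.3488, 0.061, 0.9188], 'attitude': [-0.6983, -0.0572, 0.0686, 0.7102]}
{'intrinsics': [[275.3263, 0.0, 250.5119], [0.0, 275.3263, 190.4947], [0.0, 0.0, 1.0]], 'dist': [0.002, 0.0, 0.0, 0.0, 0.0], 'tool_from_camera': [[0.0001, 0.961, 0.2764, 0.0697], [1.0, -0.0005, 0.0012, 0.0004], [0.0013, 0.2764, -0.961, -0.1165], [0.0, 0.0, 0.0, 1.0]]}
{'time_s': 0.1, 'q': array([ 1.05999897,  0.39910019,  0.04505681,  1.53772606, -0.01867044,
        1.20690555, -0.05069682]), 'joint_velocities': array([-0.00180817, -0.00130453,  0.00012827, -0.00390168,  0.00090184,
       -0.00102505,  0.0005506 ]), 'joint_torque': array([ 3.82344660e-03, -4.76263869e+01,  1.37044597e+00, -2.54950136e+01,
        1.19830813e-02,  5.05131509e-03,  2.67472956e-05]), 'eef_pos': array([ 0.25996897, -0.59518848,  0.2553917 ]), 'tcp_rot': array([-8.21870590e-04,  9.78866312e-01,  2.04499401e-01, -2.50456565e-04]), 'force': array([ 0.13493143, -1.5258087 , -0.08363723]), 'wrist_torque': array([0.02436603, 0.04793424, 0.06028874]), 'grasp_force': 0.0, 'grip_width': 0.9999865152195999}
```

View pics/scene0.png

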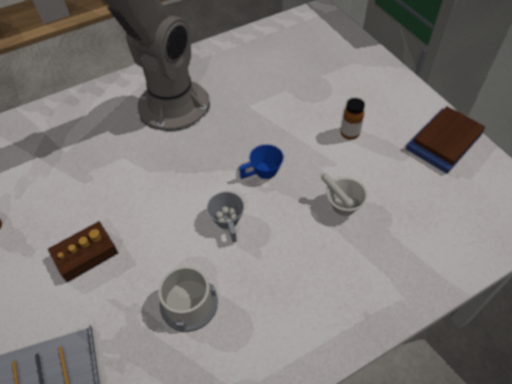

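View pics/top0.png

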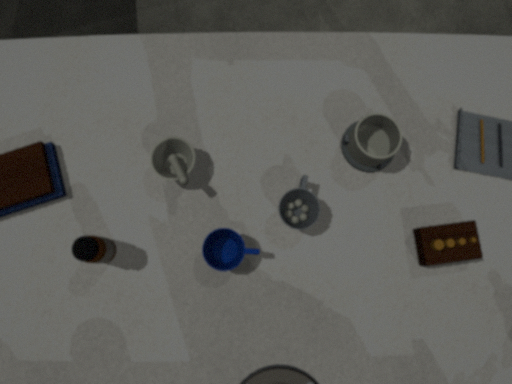

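The steel cup with balls is at top (299,208) and scene (226,210). The blue look-alike at top (224,250), scene (265,161), is empty and blue, so I leave it. The mill jar is the straight-sided one on the turntable at top (377,138). The mortar is at top (174,158) and the amber jar at top (90,249). Next I measure, and make a crop to confirm.

```bash
cat > h.py <<'E'
import numpy as np, cv2
from scipy.spatial.transform import Rotation as R
from plant import telemetry, eyes
def rot(q): return R.from_quat([q[1],q[2],q[3],q[0]]).as_matrix()
def cam(n):
    i=eyes.camera_info(n); K=np.array(i["intrinsics"]);D=np.array(i["dist"])
    if n!="wrist": return K,D,np.array(i["origin"]),rot(i["attitude"])
    s=telemetry.state(); T=np.array(i["tool_from_camera"]); Q=rot(s["tcp_rot"])
    return K,D,s["eef_pos"]+Q@T[:3,3],Q@T[:3,:3]
def rays(c,uv):
    K,D,o,A=c; u=cv2.undistortPoints(np.float64(uv).reshape(-1,1,2),K,D)[:,0]
    return np.c_[u[:,0],-u[:,1],-np.ones(len(u))]@A.T
def plane(c,uv,z):
    r=rays(c,uv); return c[2]+r*((z-c[2][2])/r[:,2])[:,None]
def cloud(c,d):
    h,w=d.shape; uv=np.stack(np.meshgrid(np.arange(w),np.arange(h)),-1).reshape(-1,2)
    P=c[2]+rays(c,uv)*d.reshape(-1,1); P[d.ravel()<=0]=np.nan
    return P.reshape(h,w,3)
def circ(P):
    A=np.c_[2*P[:,:2],np.ones(len(P))]; s=np.linalg.lstsq(A,(P[:,:2]**2).sum(1),rcond=None)[0]
    return s[0],s[1],np.sqrt(s[2]+s[0]**2+s[1]**2)
E
python3 - <<'E'
from h import *
for n,boxes in (("top",dict(cup=(275,170,325,235),jar=(335,105,410,180),mort=(145,130,220,200),bot=(65,230,115,270))),("scene",dict(cup=(200,185,250,250),jar=(150,260,225,335)))):
    P=cloud(cam(n),np.load(f"pics/{n}0.npy"))
    for k,(a,b,c,d) in boxes.items():
        Q=P[b:d,a:c].reshape(-1,3); Q=Q[np.isfinite(Q[:,2])]
        print(n,k,"bench",np.round(np.median(Q[abs(Q[:,2])<.008][:,2]),4),"max",np.round(np.percentile(Q[:,2],99.5),4))
        zr=dict(cup=.06,jar=.085,mort=.06,bot=.12)[k]
        S=Q[abs(Q[:,2]-zr)<.006]
        if len(S)>10: print("  rim n",len(S),np.round([S.min(0),S.max(0)],3).tolist(),"circ",np.round(circ(S),4))
p=cv2.imread("pics/top0.png")[160:240,270:350]
cv2.imwrite("pics/crop1.png",cv2.convertScaleAbs(cv2.resize(p,None,fx=7,fy=7,interpolation=cv2.INTER_CUBIC),alpha=1.6))
E
```

```text
top cup bench 0.0004 max 0.0618
  rim n 328 [[0.419, -0.1, 0.054], [0.543, -0.007, 0.065]] circ [ 0.4737 -0.0537  0.0481]
top jar bench 0.0003 max 0.0869
  rim n 433 [[0.573, -0.293, 0.079], [0.683, -0.182, 0.089]] circ [ 0.6281 -0.2371  0.0524]
top mort bench 0.0003 max 0.0897
  rim n 498 [[0.535, 0.183, 0.054], [0.641, 0.288, 0.066]] circ [0.5892 0.2372 0.0475]
top bot bench 0.0003 max 0.1231
  rim n 521 [[0.355, 0.378, 0.114], [0.406, 0.431, 0.124]] circ [0.3807 0.4044 0.0191]
scene cup bench -0.0003 max 0.0615
  rim n 247 [[0.416, -0.1, 0.054], [0.543, -0.006, 0.064]] circ [ 0.474  -0.0559  0.0499]
scene jar bench -0.0004 max 0.0865
  rim n 454 [[0.573, -0.293, 0.079], [0.686, -0.184, 0.089]] circ [ 0.6303 -0.239   0.0523]
```

View pics/crop1.png

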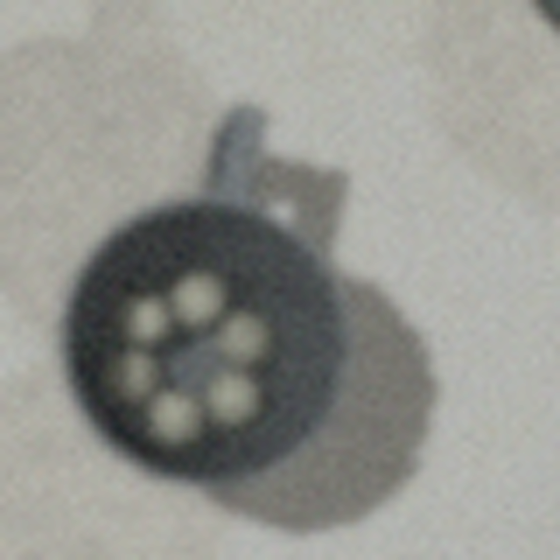

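The crop shows the open grey steel cup with all six balls, around crop (200,355). Its handle points away from the robot, with the end at crop (245,110), so this is the one meant. Next I need the handle direction.

Run:
```python
from h import *
C=np.array([.474,-.0545])
for n,(a,b,c,d) in (("top",(275,160,330,235)),("scene",(195,185,255,255))):
    P=cloud(cam(n),np.load(f"pics/{n}0.npy"))[b:d,a:c].reshape(-1,3)
    r=np.linalg.norm(P[:,:2]-C,axis=1)
    S=P[(P[:,2]>.045)&(P[:,2]<.066)&(r>.056)&(r<.095)]
    v=S[:,:2]-C; print(n,len(S),"r",r[(P[:,2]>.045)&(r<.1)].max().round(4),"az",np.degrees(np.arctan2(*v.mean(0)[::-1])).round(2), "mean",S.mean(0).round(4))
# image-based in top: handle pixels by contrast, cast on z=.058
c=cam("top");print(plane(c,[[305,176],[305,184],[299,208]],.058).round(4))
```

```text
top 37 r 0.0713 az -12.24 mean [ 0.5327 -0.0672  0.0581]
scene 45 r 0.0724 az -14.62 mean [ 0.5247 -0.0677  0.0549]
[[ 0.5405 -0.069   0.058 ]
 [ 0.5218 -0.0682  0.058 ]
 [ 0.4667 -0.0523  0.058 ]]
```

```bash
python3 -m jog '[{"az":3},{"az":3}]' 80
```

```text
invalid input at $[0]: expected keys ax, ay, az, x, y, z, claw
```

```bash
python3 -m jog '[{"ax":0,"ay":0,"az":6.1,"x":0,"y":0,"z":0,"claw":0.0854},{"ax":0,"ay":0,"az":6.1,"x":0,"y":0,"z":0,"claw":0.0854},{"ax":0,"ay":0,"az":6.1,"x":0,"y":0,"z":0,"claw":0.0854},{"ax":0,"ay":0,"az":6.1,"x":0,"y":0,"z":0,"claw":0.0854},{"ax":0,"ay":0,"az":6.1,"x":0,"y":0,"z":0,"claw":0.0854},{"ax":0,"ay":0,"az":6.1,"x":0,"y":0,"z":0,"claw":0.0854}]' 80 
python3 -m jog '[{"ax":0,"ay":0,"az":0,"x":0.01,"y":-0.036,"z":0,"claw":0.0854},{"ax":0,"ay":0,"az":0,"x":0.01,"y":-0.036,"z":0,"claw":0.0854},{"ax":0,"ay":0,"az":0,"x":0.01,"y":-0.036,"z":0,"claw":0.0854},{"ax":0,"ay":0,"az":0,"x":0.01,"y":-0.036,"z":0,"claw":0.0854},{"ax":0,"ay":0,"az":0,"x":0.01,"y":-0.036,"z":0,"claw":0.0854},{"ax":0,"ay":0,"az":0,"x":0.01,"y":-0.036,"z":0,"claw":0.0854},{"ax":0,"ay":0,"az":0,"x":0.01,"y":-0.036,"z":0,"claw":0.0854},{"ax":0,"ay":0,"az":0,"x":0.01,"y":-0.036,"z":0,"claw":0.0854}]'; python3 -c "
from plant import telemetry as t;print(t.state()['q'].round(3))"
```

```text
time_s: 0.6
eef_pos: [0.2601, -0.5953, 0.2557]
tcp_rot: [-0.0, 0.993, -0.116, -0.0]
force: [0.3, -0.2, -0.6]
grip_width: 0.999
grasp_force: 0.0
time_s: 1.27
eef_pos: [0.4032, -0.3311, 0.256]
tcp_rot: [-0.0, 0.994, -0.113, -0.0]
force: [0.4, 0.1, -0.4]
grip_width: 0.995
grasp_force: 0.0
[ 0.591  0.17   0.016  1.841 -0.003  1.132 -1.189]
```

```bash
python3 -m jog '[{"ax":0,"ay":0,"az":0,"x":0.01,"y":-0.035,"z":0,"claw":0.06},{"ax":0,"ay":0,"az":0,"x":0.01,"y":-0.035,"z":0,"claw":0.06},{"ax":0,"ay":0,"az":0,"x":0.01,"y":-0.035,"z":0,"claw":0.06},{"ax":0,"ay":0,"az":0,"x":0.01,"y":-0.035,"z":0,"claw":0.06},{"ax":0,"ay":0,"az":0,"x":0.01,"y":-0.035,"z":0,"claw":0.06},{"ax":0,"ay":0,"az":0,"x":0.01,"y":-0.035,"z":0,"claw":0.06},{"ax":0,"ay":0,"az":0,"x":0.01,"y":-0.035,"z":0,"claw":0.06},{"ax":0,"ay":0,"az":0,"x":0.01,"y":-0.035,"z":0,"claw":0.06},{"ax":0,"ay":0,"az":0,"x":0,"y":0,"z":0,"claw":0.06},{"ax":0,"ay":0,"az":0,"x":0,"y":0,"z":0,"claw":0.06}]'
python3 - <<'E'
from h import *
s=telemetry.state();print(s['q'].round(3))
c=cam("wrist");p,d=eyes.capture("wrist");cv2.imwrite("pics/w1.png",p);np.save("pics/w1.npy",d)
P=cloud(c,d);np.save("pics/w1P.npy",P)
C=np.array([.474,-.0545]);r=np.linalg.norm(P[...,:2]-C,axis=2)
Q=P[(P[...,2]>.055)&(P[...,2]<.066)&(r<.054)];print("rim",len(Q),circ(Q),Q.min(0),Q.max(0))
S=P[(P[...,2]>.05)&(P[...,2]<.064)&(r>.056)&(r<.095)];print(len(S),S.min(0),S.max(0),S.mean(0))
E
```

```text
time_s: 2.1
eef_pos: [0.5444, -0.0753, 0.2558]
tcp_rot: [-0.0, 0.994, -0.11, -0.0]
force: [-1.0, -1.5, 0.3]
grip_width: 0.706
grasp_force: 0.0
[ 0.223  0.225 -0.191  1.774  0.046  1.148 -1.775]
rim 760 (np.float64(0.46862952970257055), np.float64(-0.0537224274897905), np.float64(0.046674773270305975)) [ 0.42027861 -0.10024598  0.05502244] [ 0.52690112 -0.00574637  0.06114321]
150 [ 0.41704029 -0.07621737  0.05006034] [ 0.54346924 -0.01989139  0.05946651] [ 0.52839582 -0.06740448  0.05644938]
```

View pics/w1.png

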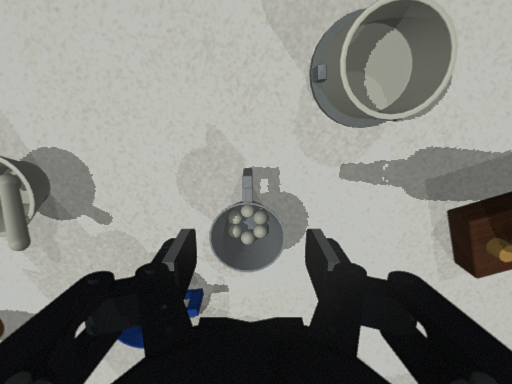

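The wrist view shows the cup rim centred near (247,237), with the six balls in it. The handle runs straight up to its end at about (248,168). The jar is at (400,60).

Run:
```python
from h import *
c=cam("wrist");P=np.load("pics/w1P.npy");p=cv2.imread("pics/w1.png")
m=(P[...,2]>.05)&(P[...,2]<.066); m[:,:190]=0;m[:,300:]=0
for v in range(164,206,4):
    u=np.where(m[v])[0]; 
    if len(u): print(v,u.min(),u.max(),plane(c,[[(u.min()+u.max())/2,v]],.058)[0].round(4))
m=m.astype(np.uint8); cs=max(cv2.findContours(m,0,1)[0],key=cv2.contourArea)[:,0]
h=cs[(cs[:,1]>212)]; X=plane(c,h,.06);print("rim outer",np.round(circ(X),4),len(X))
for t in ("gray",): print([p[v,240:257].mean(1).astype(int).tolist() for v in (164,168,172,180)])
s=telemetry.state();Q=rot(s['tcp_rot']);print(s['eef_pos'],np.degrees(np.arctan2(Q[1,0],Q[0,0])))
```

```text
176 242 252 [ 0.5414 -0.0735  0.058 ]
180 242 252 [ 0.5367 -0.0724  0.058 ]
184 242 252 [ 0.5319 -0.0713  0.058 ]
188 242 251 [ 0.5273 -0.0696  0.058 ]
192 242 251 [ 0.5225 -0.0685  0.058 ]
196 242 251 [ 0.5176 -0.0673  0.058 ]
200 242 251 [ 0.5127 -0.0662  0.058 ]
204 234 260 [ 0.5077 -0.0656  0.058 ]
rim outer [ 0.4648 -0.0554  0.0468] 151
[[172, 168, 169, 170, 169, 185, 184, 185, 186, 188, 188, 189, 191, 189, 189, 187, 188], [173, 179, 176, 153, 124, 88, 86, 86, 85, 73, 74, 88, 126, 132, 130, 130, 129], [168, 169, 169, 93, 69, 71, 72, 69, 69, 68, 68, 68, 96, 126, 126, 127, 126], [164, 165, 129, 125, 132, 132, 130, 129, 129, 126, 129, 110, 99, 122, 126, 125, 126]]
[ 0.54365994 -0.07776578  0.25573866] -12.897699598826922
```

```bash
python3 -m jog '[{"ax":0,"ay":0,"az":1,"x":-0.007,"y":-0.004,"z":0.02,"claw":0.06},{"ax":0,"ay":0,"az":0,"x":0,"y":0,"z":0.03,"claw":0.06},{"ax":0,"ay":0,"az":0,"x":0,"y":0,"z":0.03,"claw":0.06},{"ax":0,"ay":0,"az":0,"x":0,"y":0,"z":0.03,"claw":0.06},{"ax":0,"ay":0,"az":0,"x":0,"y":0,"z":0.02,"claw":0.06},{"ax":0,"ay":0,"az":0,"x":0,"y":0,"z":0,"claw":0.06},{"ax":0,"ay":0,"az":0,"x":0,"y":0,"z":0,"claw":0.06}]'
python3 - <<'E'
from h import *
s=telemetry.state();print(s['q'].round(3))
Q=rot(s['tcp_rot']);print(s['eef_pos'],np.degrees(np.arctan2(Q[1,0],Q[0,0])))
c=cam("wrist");p,d=eyes.capture("wrist");cv2.imwrite("pics/w2.png",p)
P=cloud(c,d)
L=(P-s['eef_pos'])@Q
m=(P[...,2]>.05)&(P[...,2]<.066)&(abs(L[...,1])<.02)&(L[...,0]>-.04)
for v in range(0,384,8):
    u=np.where(m[v])[0]
    if len(u)>3: print(v,u.min(),u.max(),L[v,u].mean(0).round(4),L[v,u,1].min().round(4),L[v,u,1].max().round(4))
E
```

```text
time_s: 2.73
eef_pos: [0.5367, -0.0744, 0.1256]
tcp_rot: [0.0, 0.992, -0.123, -0.001]
force: [1.0, 0.8, 1.3]
grip_width: 0.702
grasp_force: 0.0
[ 0.209  0.352 -0.182  1.925  0.082  0.874 -1.833]
[ 0.53673728 -0.07440868  0.12561028] -14.14461652327231
208 235 251 [ 0.0036 -0.005   0.0688] -0.0108 0.0007
216 236 251 [-0.0024 -0.0046  0.0684] -0.01 0.0007
224 236 251 [-0.0087 -0.0047  0.0687] -0.0102 0.0008
232 236 252 [-0.0151 -0.0044  0.0688] -0.0103 0.0015
240 237 252 [-0.0215 -0.004   0.0688] -0.0096 0.0015
248 228 263 [-0.0283 -0.0037  0.0693] -0.017 0.01
256 271 276 [-0.0338  0.0175  0.0672] 0.0157 0.0194
```

View pics/w2.png

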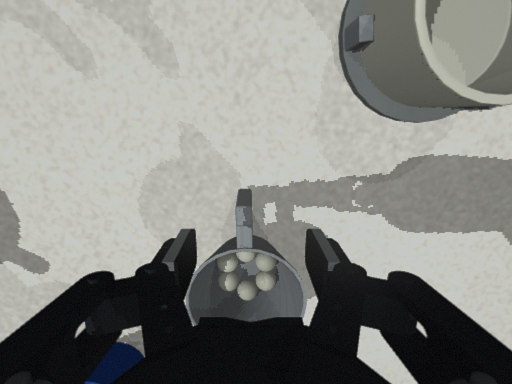

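The handle sits between the fingers at (244,190–245), offset about -4.5 mm in tool y and about -3 mm in tool x. I'll correct that, descend, and close.

```bash
python3 -m jog '[{"ax":0,"ay":0,"az":-1,"x":-0.003,"y":-0.0045,"z":0,"claw":0.06},{"ax":0,"ay":0,"az":0,"x":0,"y":0,"z":0.02,"claw":0.06},{"ax":0,"ay":0,"az":0,"x":0,"y":0,"z":0.02,"claw":0.06},{"ax":0,"ay":0,"az":0,"x":0,"y":0,"z":0.02,"claw":0.06},{"ax":0,"ay":0,"az":0,"x":0,"y":0,"z":0.015,"claw":0.06},{"ax":0,"ay":0,"az":0,"x":0,"y":0,"z":0.005,"claw":0.06},{"ax":0,"ay":0,"az":0,"x":0,"y":0,"z":0,"claw":0.06},{"ax":0,"ay":0,"az":0,"x":0,"y":0,"z":0,"claw":0.04}]' 100
python3 -m jog '[{"ax":0,"ay":0,"az":0,"x":0,"y":0,"z":0,"claw":0.025},{"ax":0,"ay":0,"az":0,"x":0,"y":0,"z":0,"claw":0.02},{"ax":0,"ay":0,"az":0,"x":0,"y":0,"z":0,"claw":0.015},{"ax":0,"ay":0,"az":0,"x":0,"y":0,"z":0,"claw":0.012},{"ax":0,"ay":0,"az":0,"x":0,"y":0,"z":0,"claw":0.0},{"ax":0,"ay":0,"az":0,"x":0,"y":0,"z":0,"claw":0.0},{"ax":0,"ay":0,"az":0,"x":0,"y":0,"z":0,"claw":0.0},{"ax":0,"ay":0,"az":0,"x":0,"y":0,"z":0,"claw":0.0}]' 100
```

```text
time_s: 3.45
eef_pos: [0.5373, -0.0677, 0.0477]
tcp_rot: [0.0, 0.994, -0.113, 0.001]
force: [0.6, -0.1, -0.4]
grip_width: 0.577
grasp_force: 0.0
time_s: 4.12
eef_pos: [0.5368, -0.0681, 0.0472]
tcp_rot: [0.0, 0.994, -0.113, 0.001]
force: [-0.1, -1.2, 6.2]
grip_width: 0.128
grasp_force: 97.3
```

Grasp is good (10.9 mm opening, 97 N). Lifting.

```bash
python3 -m jog '[{"ax":0,"ay":0,"az":0,"x":0,"y":0,"z":-0.01,"claw":0},{"ax":0,"ay":0,"az":0,"x":0,"y":0,"z":-0.015,"claw":0},{"ax":0,"ay":0,"az":0,"x":0,"y":0,"z":-0.02,"claw":0},{"ax":0,"ay":0,"az":0,"x":0,"y":0,"z":-0.025,"claw":0},{"ax":0,"ay":0,"az":0,"x":0,"y":0,"z":-0.025,"claw":0},{"ax":0,"ay":0,"az":0,"x":0,"y":0,"z":-0.025,"claw":0},{"ax":0,"ay":0,"az":0,"x":0,"y":0,"z":-0.025,"claw":0},{"ax":0,"ay":0,"az":0,"x":0,"y":0,"z":-0.025,"claw":0},{"ax":0,"ay":0,"az":0,"x":0,"y":0,"z":-0.025,"claw":0},{"ax":0,"ay":0,"az":0,"x":0,"y":0,"z":-0.02,"claw":0},{"ax":0,"ay":0,"az":0,"x":0,"y":0,"z":-0.01,"claw":0},{"ax":0,"ay":0,"az":0,"x":0,"y":0,"z":0,"claw":0}]'
cat > s.py <<'E'
from h import *
s=telemetry.state()
with open("log.txt","a") as f: f.write(" ".join(map(str,[*s['q'],*s['eef_pos'],*s['tcp_rot']]))+"\n")
Q=rot(s['tcp_rot']);print("q",s['q'].round(3),"p",s['eef_pos'].round(4),"x az",np.degrees(np.arctan2(Q[1,0],Q[0,0])).round(1),"z",Q[:,2].round(3),"grip",s['grasp_force'],round(s['grip_width'],3),s['force'].round(1))
E
cat > log.txt <<'E'
1.05999897 0.39910019 0.04505681 1.53772606 -0.01867044 1.20690555 -0.05069682 0.25996897 -0.59518848 0.2553917 -8.21870590e-04 9.78866312e-01 2.04499401e-01 -2.50456565e-04
0.591 0.17 0.016 1.841 -0.003 1.132 -1.189 0.4032 -0.3311 0.256 0 0.994 -0.113 0
0.209 0.352 -0.182 1.925 0.082 0.874 -1.833 0.53673728 -0.07440868 0.12561028 0 0.992 -.123 -.001
E
python3 s.py
```

```text
time_s: 5.12
eef_pos: [0.5372, -0.0675, 0.2736]
tcp_rot: [-0.0, 0.994, -0.113, 0.002]
force: [-0.1, 0.1, -2.9]
grip_width: 0.123
grasp_force: 97.5
q [ 0.218  0.194 -0.198  1.773  0.041  1.175 -1.79 ] p [ 0.5372 -0.0675  0.2736] x az -13.0 z [ 0.004 -0.    -1.   ] grip 97.51463815569878 0.123 [-0.1  0.1 -2.9]
```

```bash
python3 -m jog '[{"ax":3,"ay":2,"az":0,"x":0,"y":0,"z":0,"claw":0},{"ax":4,"ay":3,"az":0,"x":0,"y":0,"z":0,"claw":0},{"ax":3,"ay":2,"az":0,"x":0,"y":0,"z":0,"claw":0},{"ax":0,"ay":0,"az":0,"x":0,"y":0,"z":0,"claw":0}]' >/dev/null; python3 s.py
python3 -m jog '[{"ax":-4,"ay":0,"az":0,"x":0,"y":0,"z":0,"claw":0},{"ax":-6,"ay":0,"az":0,"x":0,"y":0,"z":0,"claw":0},{"ax":-6,"ay":0,"az":0,"x":0,"y":0,"z":0,"claw":0},{"ax":-4,"ay":0,"az":0,"x":0,"y":0,"z":0,"claw":0},{"ax":0,"ay":0,"az":0,"x":0,"y":0,"z":0,"claw":0}]' >/dev/null; python3 s.py
```

```text
q [ 0.319  0.127 -0.19   1.878 -0.161  1.009 -1.594] p [ 0.5329 -0.0702  0.2686] x az -13.9 z [ 0.153  0.141 -0.978] grip 97.65270419418812 0.13 [-1.8 -0.7 -2.9]
q [ 0.124  0.155 -0.229  1.844  0.268  1.105 -2.027] p [ 0.5367 -0.0624  0.2697] x az -13.1 z [ 0.074 -0.196 -0.978] grip 97.80901171267033 0.129 [ 0.1  1.  -3.2]
```

```bash
cat > fk.py <<'E'
import numpy as np, itertools
from scipy.spatial.transform import Rotation as R
from scipy.optimize import least_squares
D=np.loadtxt("log.txt"); 
def chain(q,sg,yaw,o7):
    e=R.from_euler
    ax="zyzyzyz"; r=e('z',yaw); out=[]
    for i in range(7):
        r=r*e(ax[i],sg[i]*q[i]+(o7 if i==6 else 0)); out.append(r)
    return out
def fit():
    best=None
    RT=[R.from_quat([*d[11:14],d[10]]) for d in D]
    for s in itertools.product([1,-1],repeat=4):
        sg=[s[0],1,s[1],1,s[2],1,s[3]]
        for o in np.arange(0,6.28,.7):
            f=lambda x:np.concatenate([(chain(d[:7],sg,x[0],x[1])[-1].inv()*t).as_rotvec() for d,t in zip(D,RT)])
            r=least_squares(f,[0,o])
            if best is None or r.cost<best[0]: best=(r.cost,sg,r.x)
    c,sg,x=best; A=[];b=[]
    for d in D:
        rs=[r.as_matrix() for r in chain(d[:7],sg,*x)]
        A.append(np.c_[[0,0,1],rs[1][:,2],rs[1][:,0]-rs[3][:,0],rs[3][:,2],rs[5][:,0],rs[5][:,2]]);b.append(d[7:10])
    A=np.vstack(A);b=np.hstack(b);A2=np.r_[A,1e-3*np.eye(6)];b2=np.r_[b,1e-3*np.array([.33,.3,0,.3,0,.25])]
    l=np.linalg.lstsq(A2,b2,rcond=None)[0]
    return c,sg,x,l,(A@l-b).reshape(-1,3)
if __name__=="__main__":
    c,sg,x,l,res=fit();print("cost",c,sg,x.round(4),"len",l.round(4));print(res.round(4))
E
python3 fk.py
```

```text
cost 1.364982233465528e-06 [-1, 1, -1, 1, -1, 1, -1] [0.     7.8539] len [0.1323 0.5086 0.1031 0.4582 0.1238 0.2484]
[[ 0.0368  0.0361 -0.0103]
 [ 0.0272  0.0359  0.0099]
 [ 0.0219  0.0137 -0.0158]
 [-0.0028  0.0177  0.0094]
 [-0.001   0.0223 -0.001 ]
 [-0.0028  0.0147  0.0077]]
```

```bash
python3 - <<'E'
s=open("fk.py").read()
s=s.replace("rs[5][:,0],rs[5][:,2]])","rs[5][:,0],rs[5][:,2],rs[0][:,0],rs[1][:,1],rs[3][:,1],rs[5][:,1]])").replace("np.eye(6)","np.eye(10)").replace("0,.25])","0,.25,0,0,0,0])")
open("fk.py","w").write(s)
E
python3 fk.py
```

```text
cost 1.364982233465528e-06 [-1, 1, -1, 1, -1, 1, -1] [0.     7.8539] len [ 2.574e-01  5.215e-01  1.000e-04  4.773e-01 -1.000e-04  3.124e-01
 -0.000e+00 -1.330e-02 -2.910e-02 -3.000e-04]
[[-0.0001 -0.      0.0001]
 [ 0.      0.0001 -0.0002]
 [ 0.     -0.0001 -0.    ]
 [-0.      0.      0.0001]
 [ 0.0001 -0.      0.    ]
 [-0.      0.      0.0001]]
```

```bash
cat > plan.py <<'E'
from fk import *
c,sg,x7,l,res=fit()
lo=np.array([-2.82,-.49,-1.37,0,-1.36,.23,-2.94]);hi=np.array([2.82,2.23,1.46,2.46,4.5,2,2.94])
def FK(q):
    rs=[r.as_matrix() for r in chain(q,sg,*x7)]
    A=np.c_[[0,0,1],rs[1][:,2],rs[1][:,0]-rs[3][:,0],rs[3][:,2],rs[5][:,0],rs[5][:,2],rs[0][:,0],rs[1][:,1],rs[3][:,1],rs[5][:,1]]
    return A@l,rs[6],A[:,0]*l[0]+A[:,1]*l[1],A[:,:4]@l[:4]
def err(q,p,Rm):
    a=FK(q); return np.r_[(a[0]-p)*4,(R.from_matrix(a[1].T@Rm)).as_rotvec()]
def ik(q0,p,Rm,reg=.02):
    m=.03
    r=least_squares(lambda q:np.r_[err(q,p,Rm),reg*(q-q0)],np.clip(q0,lo+m,hi-m),bounds=(lo+m-1e-6,hi-m+1e-6),xtol=1e-7)
    return r.x,np.abs(err(r.x,p,Rm)).max()
J=np.array([.629,-.238,.085])
def pose(az,th,lip,flip=False):
    a=np.radians(az);t=np.radians(th);h=np.array([np.cos(a),np.sin(a),0]);u=np.array([0,0,1.])
    cx=np.cos(t)*h+np.sin(t)*u; cz=-np.sin(t)*h+np.cos(t)*u
    X=-cx if flip else cx; Z=-cz; Rm=np.c_[X,np.cross(Z,X),Z]
    return lip+.12*cx-.013*cz, Rm      # TCP: lip is (-.12 cx,+.013 cz) from TCP
E
python3 - <<'E'
from plan import *
rng=np.random.default_rng(0)
S=[lo+(hi-lo)*rng.random(7) for _ in range(12)]
for flip in (0,1):
  for az in range(-180,180,30):
    a=np.radians(az);L=J+[.02*np.cos(a),.02*np.sin(a),.03]
    p,Rm=pose(az,105,L,flip); ok=[]
    for q0 in S:
        q,e=ik(q0,p,Rm,1e-3)
        if e<.02: ok.append((np.minimum(q-lo,hi-q).min(),q))
    if ok:
        b=max(ok,key=lambda t:t[0]);print(flip,az,len(ok),round(b[0],2),b[1].round(2),"elbow",FK(b[1])[2].round(2),"wrist",FK(b[1])[3].round(2))
E
```

```text
0 -120 2 0.33 [-0.56  1.32  0.9   1.35  0.7   1.67  2.58] elbow [0.43 0.27 0.39] wrist [0.77 0.05 0.13]
0 -90 4 0.53 [-0.8   1.24  0.93  1.78  1.    1.19  2.22] elbow [0.35 0.35 0.43] wrist [0.61 0.09 0.13]
0 -60 3 0.33 [-0.49  0.88  0.42  2.13  1.86  1.48  1.64] elbow [0.35 0.19 0.59] wrist [0.47 0.06 0.14]
0 -30 3 0.11 [-0.32  0.89  0.5   2.35  2.57  1.67  1.22] elbow [0.38 0.13 0.59] wrist [ 0.36 -0.05  0.14]
0 0 5 0.18 [ 0.84  0.8  -0.35  2.28  3.76  1.61  1.72] elbow [ 0.25 -0.28  0.62] wrist [ 0.35 -0.21  0.16]
0 30 7 0.04 [ 0.99  0.86 -0.32  1.98  4.46  1.52  1.32] elbow [ 0.22 -0.33  0.6 ] wrist [ 0.4  -0.36  0.16]
0 60 4 0.03 [ 1.5   1.51 -1.34  1.57 -0.5   1.1   0.41] elbow [ 0.03 -0.52  0.29] wrist [ 0.5  -0.49  0.18]
0 90 4 0.03 [ 1.22  1.54 -1.34  1.14 -0.37  1.71  0.17] elbow [ 0.18 -0.49  0.27] wrist [ 0.65 -0.53  0.18]
1 -120 6 0.35 [-0.58  1.34  0.93  1.35  0.67  1.65 -0.54] elbow [0.43 0.28 0.38] wrist [0.77 0.05 0.13]
1 -90 5 0.49 [-0.82  1.27  0.97  1.78  0.96  1.15 -0.9 ] elbow [0.34 0.36 0.41] wrist [0.61 0.09 0.13]
1 -60 4 0.33 [-0.28  0.82  0.17  2.13  1.94  1.64 -1.43] elbow [0.37 0.11 0.61] wrist [0.47 0.06 0.15]
1 -30 4 0.14 [ 1.15  1.31 -1.18  2.32  3.41  1.76 -0.43] elbow [ 0.21 -0.46  0.39] wrist [ 0.39 -0.07  0.18]
1 0 5 0.2 [ 1.34  1.06 -0.93  2.26  3.9   1.24 -1.06] elbow [ 0.1  -0.44  0.51] wrist [ 0.36 -0.22  0.17]
1 30 9 0.19 [ 0.63  0.84  0.13  2.    4.28  1.81 -1.9 ] elbow [ 0.32 -0.23  0.6 ] wrist [ 0.4  -0.36  0.15]
1 60 6 0.34 [ 1.39  1.27 -1.03  1.58 -0.86  1.27 -2.47] elbow [ 0.09 -0.49  0.41] wrist [ 0.51 -0.49  0.18]
1 90 7 0.17 [ 1.09  1.32 -0.91  1.15 -0.72  1.83 -2.73] elbow [ 0.23 -0.45  0.39] wrist [ 0.65 -0.52  0.18]
```

The pour with this grasp would wind joint 7 past its range. Turning the grasp by half a turn reaches the pour pose with az around -60. I'll simulate that path before regrasping.

Run:
```python
from plan import *
q0=np.array([.218,.194,-.198,1.773,.041,1.175,-1.79+np.pi])
for az in (-40,-60,-80):
    a=np.radians(az);h=np.array([np.cos(a),np.sin(a),0]);L=J+.02*h+[0,0,.03]
    lip0=np.array([.468,-.054,.27]); 
    q=q0.copy();bad=0;rows=[]
    P=[(-13+(az+13)*t,0,(1-t)*lip0+t*(L+[0,0,.14])) for t in np.linspace(0,1,13)]
    P+=[(az,th,L+[0,0,.14*max(0,1-th/60)]) for th in range(5,106,5)]
    for w in P:
        p,Rm=pose(*w,True); q,e=ik(q,p,Rm); bad=max(bad,e); rows.append((w[1],q.round(2),p.round(3),round(e,3)))
    print(az,"maxerr",round(bad,3))
    for r in rows[0:1]+rows[12::4]: print("  ",*r,"wrist",FK(r[1])[3].round(2),"elb",FK(r[1])[2].round(2))
```

```text
-40 maxerr 0.003
   0 [ 0.22  0.3  -0.19  1.68  0.06  1.17  1.36] [ 0.585 -0.081  0.257] 0.0 wrist [ 0.59 -0.04  0.57] elb [ 0.15 -0.03  0.76]
   0 [ 0.38  0.71 -0.02  1.08  0.02  1.36  1.23] [ 0.736 -0.328  0.242] 0.0 wrist [ 0.75 -0.29  0.55] elb [ 0.32 -0.13  0.65]
   20 [0.3  0.52 0.03 1.44 0.15 0.86 1.11] [ 0.734 -0.326  0.237] 0.0 wrist [ 0.67 -0.22  0.53] elb [ 0.25 -0.08  0.71]
   40 [0.01 0.41 0.3  1.78 0.48 0.36 0.72] [ 0.721 -0.315  0.229] 0.0 wrist [ 0.58 -0.14  0.47] elb [ 0.21 -0.    0.74]
   60 [ 0.07  0.4   0.11  2.06  2.12  0.51 -0.93] [ 0.699 -0.297  0.212] 0.001 wrist [ 0.5  -0.08  0.37] elb [ 0.2  -0.01  0.74]
   80 [ 0.05  0.48  0.03  2.24  2.42  1.05 -1.3 ] [ 0.67  -0.272  0.231] 0.0 wrist [ 0.44 -0.03  0.28] elb [ 0.24 -0.01  0.72]
   100 [-0.02  0.71  0.04  2.3   2.46  1.63 -1.5 ] [ 0.638 -0.246  0.235] 0.0 wrist [ 0.4  -0.01  0.18] elb [0.34 0.01 0.65]
-60 maxerr 0.001
   0 [ 0.22  0.3  -0.19  1.68  0.06  1.17  1.36] [ 0.585 -0.081  0.257] 0.0 wrist [ 0.59 -0.04  0.57] elb [ 0.15 -0.03  0.76]
   0 [ 0.39  0.66  0.05  1.15 -0.03  1.33  0.96] [ 0.699 -0.359  0.
[... 849 characters left out ...]
 1.28  0.69] [ 0.653 -0.376  0.242] 0.0 wrist [ 0.67 -0.34  0.55] elb [ 0.27 -0.11  0.69]
   20 [0.17 0.5  0.24 1.48 0.22 0.99 0.44] [ 0.653 -0.373  0.237] 0.0 wrist [ 0.65 -0.23  0.53] elb [ 0.25 -0.04  0.72]
   40 [-0.13  0.49  0.43  1.69  0.62  0.8   0.  ] [ 0.65  -0.356  0.229] 0.0 wrist [ 0.62 -0.12  0.46] elb [0.24 0.03 0.72]
   60 [-0.45  0.63  0.65  1.85  1.03  0.78 -0.55] [ 0.645 -0.328  0.212] 0.0 wrist [ 0.59 -0.02  0.36] elb [0.28 0.13 0.68]
   80 [-0.65  0.81  0.77  1.91  1.24  0.93 -0.9 ] [ 0.638 -0.291  0.231] 0.0 wrist [0.58 0.04 0.27] elb [0.3  0.23 0.62]
   100 [-0.76  1.06  0.81  1.92  1.28  1.14 -1.12] [ 0.631 -0.25   0.235] 0.0 wrist [0.56 0.08 0.16] elb [0.33 0.31 0.51]
```

```bash
cat > rel.py <<'E'
import sys
from h import *
# usage: rel.py px py pz az th flip -> tool-frame rotvec(deg) & shift
def rel(p,Rm):
    s=telemetry.state();Q=rot(s['tcp_rot']);
    print("rotvec",np.degrees(R.from_matrix(Q.T@Rm).as_rotvec()).round(2),"shift(now)",(Q.T@(p-s['eef_pos'])).round(4),"shift(after turn)",(Rm.T@(p-s['eef_pos'])).round(4))
E
python3 - <<'E'
from rel import *
from plan import pose
rel(np.array([.537,-.068,.27]),pose(-13,0,np.zeros(3))[1])
E
```

```text
rotvec [ 9.99 -6.78 -0.73] shift(now) [0.0016 0.0053 0.0009] shift(after turn) [ 0.0015  0.0054 -0.0003]
```

```bash
python3 -m jog '[{"ax":3.3,"ay":-2.3,"az":-0.3,"x":0,"y":0,"z":0,"claw":0},{"ax":3.3,"ay":-2.3,"az":-0.3,"x":0,"y":0,"z":0,"claw":0},{"ax":3.3,"ay":-2.3,"az":-0.1,"x":0,"y":0,"z":0,"claw":0},{"ax":0,"ay":0,"az":0,"x":0.0015,"y":0.0055,"z":0,"claw":0},{"ax":0,"ay":0,"az":0,"x":0,"y":0,"z":0.03,"claw":0},{"ax":0,"ay":0,"az":0,"x":0,"y":0,"z":0.035,"claw":0},{"ax":0,"ay":0,"az":0,"x":0,"y":0,"z":0.035,"claw":0},{"ax":0,"ay":0,"az":0,"x":0,"y":0,"z":0.035,"claw":0},{"ax":0,"ay":0,"az":0,"x":0,"y":0,"z":0.035,"claw":0},{"ax":0,"ay":0,"az":0,"x":0,"y":0,"z":0.03,"claw":0},{"ax":0,"ay":0,"az":0,"x":0,"y":0,"z":0.01,"claw":0},{"ax":0,"ay":0,"az":0,"x":0,"y":0,"z":0,"claw":0}]'; python3 s.py
```

```text
time_s: 6.87
eef_pos: [0.5337, -0.0737, 0.0584]
tcp_rot: [0.001, 0.993, -0.118, -0.003]
force: [0.0, 0.7, -2.8]
grip_width: 0.124
grasp_force: 97.9
q [ 0.209  0.446 -0.187  1.973  0.121  0.739 -1.857] p [ 0.5337 -0.0737  0.0584] x az -13.5 z [-0.006 -0.001 -1.   ] grip 97.85046346485615 0.124 [ 0.   0.7 -2.8]
```

```bash
python3 -m jog '[{"ax":0,"ay":0,"az":0,"x":0,"y":0,"z":0.006,"claw":0},{"ax":0,"ay":0,"az":0,"x":0,"y":0,"z":0.004,"claw":0},{"ax":0,"ay":0,"az":0,"x":0,"y":0,"z":0.0015,"claw":0},{"ax":0,"ay":0,"az":0,"x":0,"y":0,"z":0,"claw":0}]'; python3 s.py
```

```text
time_s: 7.2
eef_pos: [0.5372, -0.0737, 0.0508]
tcp_rot: [0.001, 0.993, -0.118, 0.001]
force: [0.4, 0.5, -3.0]
grip_width: 0.127
grasp_force: 97.8
q [ 0.206  0.459 -0.184  1.975  0.126  0.716 -1.861] p [ 0.5372 -0.0737  0.0508] x az -13.5 z [ 0.002 -0.001 -1.   ] grip 97.82056733965874 0.127 [ 0.4  0.5 -3. ]
```

```bash
python3 -m jog '[{"ax":0,"ay":0,"az":0,"x":0,"y":0,"z":0.002,"claw":0},{"ax":0,"ay":0,"az":0,"x":0,"y":0,"z":0.001,"claw":0},{"ax":0,"ay":0,"az":0,"x":0,"y":0,"z":0,"claw":0}]'; python3 s.py
```

```text
time_s: 7.45
eef_pos: [0.537, -0.0737, 0.0474]
tcp_rot: [0.001, 0.993, -0.118, 0.001]
force: [-0.1, -0.2, -1.1]
grip_width: 0.126
grasp_force: 98.4
q [ 0.205  0.464 -0.183  1.977  0.127  0.71  -1.862] p [ 0.537  -0.0737  0.0474] x az -13.5 z [ 0.002 -0.001 -1.   ] grip 98.40576745569706 0.126 [-0.1 -0.2 -1.1]
```

```bash
python3 -m jog '[{"ax":0,"ay":0,"az":0,"x":0,"y":0,"z":0,"claw":0.02},{"ax":0,"ay":0,"az":0,"x":0,"y":0,"z":0,"claw":0.04},{"ax":0,"ay":0,"az":0,"x":0,"y":0,"z":0,"claw":0.06},{"ax":0,"ay":0,"az":0,"x":0,"y":0,"z":0,"claw":0.06},{"ax":0,"ay":0,"az":0,"x":0,"y":0,"z":0,"claw":0.06},{"ax":0,"ay":0,"az":0,"x":0,"y":0,"z":-0.03,"claw":0.06},{"ax":0,"ay":0,"az":0,"x":0,"y":0,"z":-0.03,"claw":0.06},{"ax":0,"ay":0,"az":0,"x":0,"y":0,"z":-0.03,"claw":0.06},{"ax":0,"ay":0,"az":0,"x":0,"y":0,"z":-0.03,"claw":0.06}]'
for i in 1 2 3; do python3 -m jog '[{"ax":0,"ay":0,"az":-6,"x":0,"y":0,"z":0,"claw":0.06},{"ax":0,"ay":0,"az":-6,"x":0,"y":0,"z":0,"claw":0.06},{"ax":0,"ay":0,"az":-6,"x":0,"y":0,"z":0,"claw":0.06},{"ax":0,"ay":0,"az":-6,"x":0,"y":0,"z":0,"claw":0.06},{"ax":0,"ay":0,"az":-6,"x":0,"y":0,"z":0,"claw":0.06},{"ax":0,"ay":0,"az":-6,"x":0,"y":0,"z":0,"claw":0.06},{"ax":0,"ay":0,"az":-6,"x":0,"y":0,"z":0,"claw":0.06},{"ax":0,"ay":0,"az":-6,"x":0,"y":0,"z":0,"claw":0.06},{"ax":0,"ay":0,"az":-6,"x":0,"y":0,"z":0,"claw":0.06},{"ax":0,"ay":0,"az":-6,"x":0,"y":0,"z":0,"claw":0.06}]' | head -2; done; python3 s.py
python3 - <<'E'
from h import *
s=telemetry.state();Q=rot(s['tcp_rot'])
c=cam("wrist");p,d=eyes.capture("wrist");cv2.imwrite("pics/w3.png",p)
p2,d2=eyes.capture("top");cv2.imwrite("pics/t3.png",p2)
P=cloud(c,d);L=(P-s['eef_pos'])@Q
m=(P[...,2]>.05)&(P[...,2]<.066)&(abs(L[...,1])<.03)&(L[...,0]<.04)
for v in range(0,384,8):
    u=np.where(m[v])[0]
    if len(u)>3: print(v,u.min(),u.max(),L[v,u].mean(0).round(4),L[v,u,1].min().round(4),L[v,u,1].max().round(4))
E
```

```text
time_s: 8.2
eef_pos: [0.536, -0.0734, 0.168]
tcp_rot: [0.001, 0.993, -0.118, -0.0]
force: [1.6, -0.2, 0.7]
grip_width: 0.702
grasp_force: 0.0
time_s: 9.03
eef_pos: [0.5362, -0.0735, 0.1668]
time_s: 9.87
eef_pos: [0.5362, -0.0736, 0.1668]
time_s: 10.7
eef_pos: [0.5362, -0.0736, 0.1668]
q [ 0.694  0.38  -0.783  1.881  0.316  1.008  1.115] p [ 0.5362 -0.0736  0.1668] x az 166.8 z [ 0.    -0.001 -1.   ] grip 0.0 0.706 [ 0.1 -0.6  0.3]
152 215 287 [0.0379 0.0026 0.1127] -0.0295 0.0294
160 221 280 [ 3.130e-02 -1.000e-04  1.119e-01] -0.0245 0.0239
168 244 257 [ 0.0251 -0.0004  0.1089] -0.0058 0.0051
176 244 257 [ 0.018  -0.0004  0.1101] -0.0058 0.0051
184 244 257 [ 0.0111 -0.0004  0.1098] -0.0059 0.0052
192 244 257 [ 0.0039 -0.0004  0.1101] -0.0059 0.0052
200 244 257 [-0.0033 -0.0004  0.1101] -0.006 0.0053
```

View pics/w3.png

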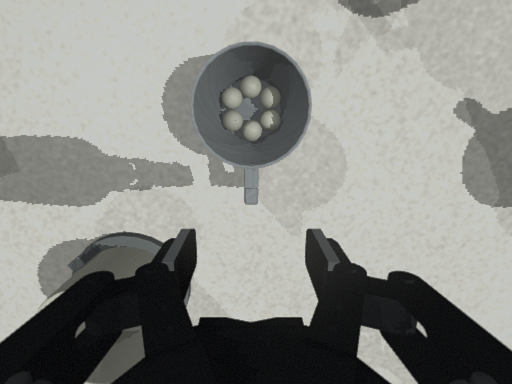

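The six balls are still in the cup at (250,108). The handle bar is at (251,195), centred between the fingers. Descending and grasping again.

```bash
python3 -m jog '[{"ax":0,"ay":0,"az":0,"x":0.002,"y":-0.0004,"z":0.02,"claw":0.06},{"ax":0,"ay":0,"az":0,"x":0,"y":0,"z":0.03,"claw":0.05},{"ax":0,"ay":0,"az":0,"x":0,"y":0,"z":0.03,"claw":0.04},{"ax":0,"ay":0,"az":0,"x":0,"y":0,"z":0.025,"claw":0.03},{"ax":0,"ay":0,"az":0,"x":0,"y":0,"z":0.015,"claw":0.03},{"ax":0,"ay":0,"az":0,"x":0,"y":0,"z":0,"claw":0.03},{"ax":0,"ay":0,"az":0,"x":0,"y":0,"z":0,"claw":0.018},{"ax":0,"ay":0,"az":0,"x":0,"y":0,"z":0,"claw":0.014},{"ax":0,"ay":0,"az":0,"x":0,"y":0,"z":0,"claw":0},{"ax":0,"ay":0,"az":0,"x":0,"y":0,"z":0,"claw":0},{"ax":0,"ay":0,"az":0,"x":0,"y":0,"z":0,"claw":0},{"ax":0,"ay":0,"az":0,"x":0,"y":0,"z":0,"claw":0}]' 110; python3 s.py
python3 -m jog '[{"ax":0,"ay":0,"az":0,"x":0,"y":0,"z":-0.01,"claw":0},{"ax":0,"ay":0,"az":0,"x":0,"y":0,"z":-0.015,"claw":0},{"ax":0,"ay":0,"az":0,"x":0,"y":0,"z":-0.025,"claw":0},{"ax":0,"ay":0,"az":0,"x":0,"y":0,"z":-0.025,"claw":0},{"ax":0,"ay":0,"az":0,"x":0,"y":0,"z":-0.025,"claw":0},{"ax":0,"ay":0,"az":0,"x":0,"y":0,"z":-0.025,"claw":0},{"ax":0,"ay":0,"az":0,"x":0,"y":0,"z":-0.025,"claw":0},{"ax":0,"ay":0,"az":0,"x":0,"y":0,"z":-0.025,"claw":0},{"ax":0,"ay":0,"az":0,"x":0,"y":0,"z":-0.025,"claw":0},{"ax":0,"ay":0,"az":0,"x":0,"y":0,"z":-0.02,"claw":0},{"ax":0,"ay":0,"az":0,"x":0,"y":0,"z":-0.01,"claw":0},{"ax":0,"ay":0,"az":0,"x":0,"y":0,"z":0,"claw":0}]'; python3 s.py
```

```text
time_s: 11.8
eef_pos: [0.5356, -0.0736, 0.0481]
tcp_rot: [0.002, 0.118, 0.993, -0.001]
force: [-0.2, 0.2, 5.7]
grip_width: 0.124
grasp_force: 107.4
q [ 0.603  0.54  -0.686  1.97   0.478  0.793  0.977] p [ 0.5356 -0.0736  0.0481] x az 166.5 z [ 0.003 -0.002 -1.   ] grip 107.36037880182266 0.124 [-0.2  0.2  5.7]
time_s: 12.8
eef_pos: [0.5352, -0.0731, 0.279]
tcp_rot: [0.002, 0.118, 0.993, -0.001]
force: [0.0, -0.2, -3.0]
grip_width: 0.124
grasp_force: 107.3
q [ 0.756  0.256 -0.831  1.755  0.204  1.214  1.205] p [ 0.5352 -0.0731  0.279 ] x az 166.5 z [ 0.004 -0.002 -1.   ] grip 107.3499271273613 0.124 [ 0.  -0.2 -3. ]
```

```bash
python3 -m jog '[{"ax":0,"ay":0,"az":3,"x":0,"y":0,"z":0,"claw":0},{"ax":0,"ay":0,"az":6,"x":0,"y":0,"z":0,"claw":0},{"ax":0,"ay":0,"az":6,"x":0,"y":0,"z":0,"claw":0},{"ax":0,"ay":0,"az":6,"x":0,"y":0,"z":0,"claw":0},{"ax":0,"ay":0,"az":6,"x":0,"y":0,"z":0,"claw":0},{"ax":0,"ay":0,"az":6,"x":0,"y":0,"z":0,"claw":0},{"ax":0,"ay":0,"az":6,"x":0,"y":0,"z":0,"claw":0},{"ax":0,"ay":0,"az":6,"x":0,"y":0,"z":0,"claw":0},{"ax":0,"ay":0,"az":6,"x":0,"y":0,"z":0,"claw":0},{"ax":0,"ay":0,"az":6,"x":0,"y":0,"z":0,"claw":0},{"ax":0,"ay":0,"az":6,"x":0,"y":0,"z":0,"claw":0},{"ax":0,"ay":0,"az":3.5,"x":0,"y":0,"z":0,"claw":0}]' >/dev/null; python3 s.py
python3 -m jog '[{"ax":0,"ay":0,"az":0,"x":-0.01,"y":0.002,"z":0,"claw":0},{"ax":0,"ay":0,"az":0,"x":-0.02,"y":0.004,"z":0,"claw":0},{"ax":0,"ay":0,"az":0,"x":-0.03,"y":0.006,"z":0,"claw":0},{"ax":0,"ay":0,"az":0,"x":-0.035,"y":0.007,"z":0,"claw":0},{"ax":0,"ay":0,"az":0,"x":-0.035,"y":0.007,"z":0,"claw":0},{"ax":0,"ay":0,"az":0,"x":-0.035,"y":0.007,"z":0,"claw":0},{"ax":0,"ay":0,"az":0,"x":-0.035,"y":0.007,"z":0,"claw":0},{"ax":0,"ay":0,"az":0,"x":-0.035,"y":0.007,"z":0,"claw":0},{"ax":0,"ay":0,"az":0,"x":-0.035,"y":0.007,"z":0,"claw":0},{"ax":0,"ay":0,"az":0,"x":-0.03,"y":0.006,"z":0,"claw":0},{"ax":0,"ay":0,"az":0,"x":-0.02,"y":0.004,"z":0,"claw":0},{"ax":0,"ay":0,"az":0,"x":0,"y":0,"z":0,"claw":0}]' >/dev/null; python3 s.py
```

```text
q [ 0.613  0.23  -0.652  1.764  0.15   1.201  0.089] p [ 0.5329 -0.0734  0.2746] x az 99.7 z [-0.004 -0.001 -1.   ] grip 107.30305999517441 0.123 [-0.2  0.  -1.7]
q [ 0.764  0.627 -0.502  1.193  0.296  1.393  0.46 ] p [ 0.6512 -0.3852  0.2731] x az 99.6 z [-0.004 -0.004 -1.   ] grip 107.45253056287766 0.122 [-1.9 -1.6 -3. ]
```

Run:
```python
from plan import *
from h import telemetry
s=telemetry.state(); q=s['q']; print(FK(q)[0]-s['eef_pos'])
az=-80;a=np.radians(az);h=np.array([np.cos(a),np.sin(a),0]);L=J+.02*h+[0,0,.03]
for th in range(0,111,10):
    lip=L+[0,0,.14*max(0,1-th/60)]
    p,Rm=pose(az,th,lip,True); q,e=ik(q,p,Rm); print(th,q.round(2),p.round(3),round(e,3),"wrist",FK(q)[3].round(2))
```

```text
[-1.38814645e-05  1.73981113e-05  3.61605697e-05]
0 [ 0.76  0.64 -0.5   1.24  0.3   1.33  0.45] [ 0.653 -0.376  0.242] 0.0 wrist [ 0.67 -0.34  0.56]
10 [ 0.7   0.57 -0.46  1.36  0.43  1.21  0.35] [ 0.653 -0.376  0.24 ] 0.0 wrist [ 0.66 -0.29  0.55]
20 [ 0.62  0.52 -0.42  1.47  0.58  1.1   0.2 ] [ 0.653 -0.373  0.237] 0.0 wrist [ 0.65 -0.23  0.54]
30 [ 0.52  0.48 -0.36  1.57  0.77  1.04  0.01] [ 0.652 -0.366  0.234] 0.0 wrist [ 0.64 -0.17  0.51]
40 [ 0.42  0.47 -0.31  1.67  0.99  1.02 -0.22] [ 0.65  -0.356  0.229] 0.0 wrist [ 0.62 -0.12  0.47]
50 [ 0.31  0.49 -0.27  1.76  1.2   1.07 -0.46] [ 0.648 -0.343  0.222] 0.0 wrist [ 0.61 -0.07  0.43]
60 [ 0.21  0.54 -0.23  1.83  1.38  1.17 -0.68] [ 0.645 -0.328  0.212] 0.0 wrist [ 0.6  -0.02  0.37]
70 [ 0.12  0.58 -0.2   1.87  1.5   1.31 -0.83] [ 0.642 -0.31   0.223] 0.0 wrist [0.59 0.02 0.33]
80 [ 0.03  0.64 -0.16  1.89  1.59  1.46 -0.95] [ 0.638 -0.291  0.231] 0.0 wrist [0.58 0.05 0.29]
90 [-0.04  0.72 -0.12  1.9   1.65  1.62 -1.04] [ 0.635 -0.27   0.235] 0.0 wrist [0.58 0.08 0.24]
100 [-0.11  0.81 -0.07  1.9   1.68  1.77 -1.13] [ 0.631 -0.25   0.235] 0.0 wrist [0.57 0.1  0.18]
110 [-0.16  0.92 -0.02  1.88  1.7   1.91 -1.2 ] [ 0.627 -0.229  0.232] 0.0 wrist [0.57 0.1  0.13]
```

```bash
python3 -m jog '[{"ax":0,"ay":-2,"az":0,"x":0,"y":0,"z":0,"claw":0},{"ax":0,"ay":-4,"az":0,"x":0,"y":0,"z":0,"claw":0},{"ax":0,"ay":-5,"az":0,"x":0,"y":0,"z":0,"claw":0},{"ax":0,"ay":-5,"az":0,"x":0,"y":0,"z":0,"claw":0},{"ax":0,"ay":-5,"az":0,"x":0,"y":0,"z":0,"claw":0},{"ax":0,"ay":-5,"az":0,"x":0,"y":0,"z":0,"claw":0},{"ax":0,"ay":-5,"az":0,"x":0,"y":0,"z":0,"claw":0},{"ax":0,"ay":-5,"az":0,"x":0,"y":0,"z":0,"claw":0},{"ax":0,"ay":-5,"az":0,"x":0,"y":0,"z":0,"claw":0},{"ax":0,"ay":-5,"az":0,"x":0,"y":0,"z":0,"claw":0},{"ax":0,"ay":-3,"az":0,"x":0,"y":0,"z":0,"claw":0},{"ax":0,"ay":0,"az":0,"x":0,"y":0,"z":0,"claw":0}]' >/dev/null; python3 s.py
python3 - <<'E'
from rel import *
from plan import pose,J
h=np.array([np.cos(np.radians(-80)),np.sin(np.radians(-80)),0])
s=telemetry.state();Q=rot(s['tcp_rot']);lip=s['eef_pos']+Q@[.12,0,-.013];print("lip-J: along h, z",((lip-J)@h).round(3),(lip-J).round(3))
for th in (50,60,70):
  p,Rm=pose(-80,th,J+.02*h+[0,0,.035],True);print(th,p.round(4));rel(p,Rm)
E
```

```text
q [ 0.354  0.446 -0.256  1.685  1.124  1.063 -0.294] p [ 0.652  -0.3735  0.2721] x az 100.8 z [ 0.13  -0.741 -0.659] grip 107.58623510599136 0.125 [-0.5  0.9 -3. ]
lip-J: along h, z 0.049 [ 0.006 -0.048  0.105]
50 [ 0.6476 -0.3435  0.2036]
rotvec [-0.03 -1.19  0.53] shift(now) [0.0715 0.0016 0.0223] shift(after turn) [0.072  0.0009 0.0209]
60 [ 0.6448 -0.3279  0.2174]
rotvec [ 1.000e-02 -1.119e+01  5.400e-01] shift(now) [0.0715 0.0015 0.0013] shift(after turn) [ 0.0704  0.0009 -0.0126]
70 [ 0.6417 -0.3101  0.2283]
rotvec [  0.06 -21.19   0.53] shift(now) [ 0.0752  0.0016 -0.0194] shift(after turn) [ 0.0631  0.0009 -0.0453]
```

```bash
python3 -m jog '[{"ax":0,"ay":-3,"az":0,"x":0,"y":0,"z":0,"claw":0},{"ax":0,"ay":-4,"az":0.5,"x":0,"y":0,"z":0,"claw":0},{"ax":0,"ay":-4,"az":0,"x":0,"y":0,"z":0,"claw":0},{"ax":0,"ay":0,"az":0,"x":0.01,"y":0.0,"z":-0.002,"claw":0},{"ax":0,"ay":0,"az":0,"x":0.014,"y":0.001,"z":-0.003,"claw":0},{"ax":0,"ay":0,"az":0,"x":0.016,"y":0,"z":-0.003,"claw":0},{"ax":0,"ay":0,"az":0,"x":0.014,"y":0,"z":-0.002,"claw":0},{"ax":0,"ay":0,"az":0,"x":0.01,"y":0,"z":-0.002,"claw":0},{"ax":0,"ay":0,"az":0,"x":0.006,"y":0,"z":-0.001,"claw":0},{"ax":0,"ay":0,"az":0,"x":0,"y":0,"z":0,"claw":0}]' >/dev/null; python3 s.py
python3 - <<'E'
from rel import *
from plan import pose,J
h=np.array([np.cos(np.radians(-80)),np.sin(np.radians(-80)),0])
s=telemetry.state();Q=rot(s['tcp_rot']);lip=s['eef_pos']+Q@[.12,0,-.013];print("lip-J: along h, z",((lip-J)@h).round(3),(lip-J).round(3))
p,d=eyes.capture("scene");cv2.imwrite("pics/s4.png",cv2.resize(p[130:,:330],None,fx=2.2,fy=2.2))
E
```

```text
q [ 0.202  0.525 -0.215  1.818  1.369  1.161 -0.666] p [ 0.6462 -0.3305  0.2212] x az 99.3 z [ 0.149 -0.852 -0.502] grip 107.68174901604652 0.123 [ 0.5  0.9 -3.4]
lip-J: along h, z 0.023 [ 0.006 -0.022  0.039]
```

View pics/s4.png

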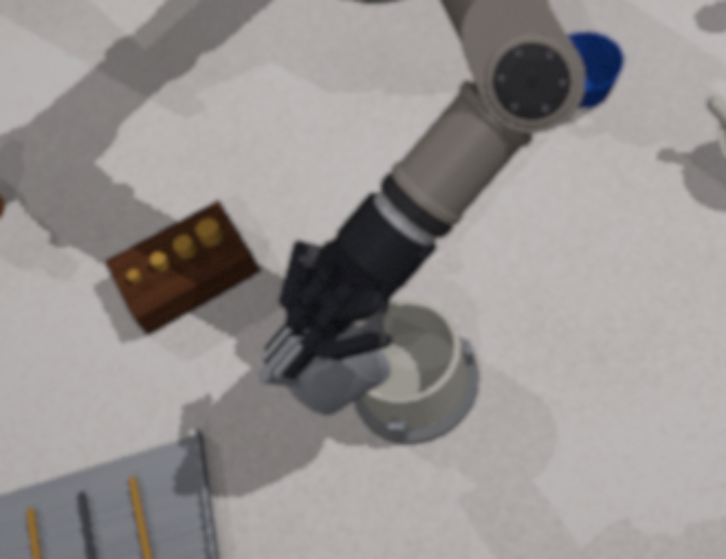

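The cup's lip, at picture (385,370), is over the jar opening, centred near (410,350). Pouring about the lip.

```bash
python3 -m jog '[{"ax":0,"ay":-2,"az":0,"x":-0.0005,"y":0,"z":-0.0042,"claw":0},{"ax":0,"ay":-2,"az":0,"x":-0.0005,"y":0,"z":-0.0042,"claw":0},{"ax":0,"ay":-2,"az":0,"x":-0.0005,"y":0,"z":-0.0042,"claw":0},{"ax":0,"ay":-2,"az":0,"x":-0.0005,"y":0,"z":-0.0042,"claw":0},{"ax":0,"ay":-2,"az":0,"x":-0.0005,"y":0,"z":-0.0042,"claw":0},{"ax":0,"ay":-2,"az":0,"x":-0.0005,"y":0,"z":-0.0042,"claw":0},{"ax":0,"ay":-2,"az":0,"x":-0.0005,"y":0,"z":-0.0042,"claw":0},{"ax":0,"ay":-2,"az":0,"x":-0.0005,"y":0,"z":-0.0042,"claw":0},{"ax":0,"ay":-2,"az":0,"x":-0.0005,"y":0,"z":-0.0042,"claw":0},{"ax":0,"ay":-2,"az":0,"x":-0.0005,"y":0,"z":-0.0042,"claw":0},{"ax":0,"ay":-2,"az":0,"x":-0.0005,"y":0,"z":-0.0042,"claw":0},{"ax":0,"ay":-2,"az":0,"x":-0.0005,"y":0,"z":-0.0042,"claw":0}]' >/dev/null; python3 s.py
python3 -m jog '[{"ax":0,"ay":-2,"az":0,"x":-0.0005,"y":0,"z":-0.0042,"claw":0},{"ax":0,"ay":-2,"az":0,"x":-0.0005,"y":0,"z":-0.0042,"claw":0},{"ax":0,"ay":-2,"az":0,"x":-0.0005,"y":0,"z":-0.0042,"claw":0},{"ax":0,"ay":-2,"az":0,"x":-0.0005,"y":0,"z":-0.0042,"claw":0},{"ax":0,"ay":-2,"az":0,"x":-0.0005,"y":0,"z":-0.0042,"claw":0},{"ax":0,"ay":-2,"az":0,"x":-0.0005,"y":0,"z":-0.0042,"claw":0},{"ax":0,"ay":-2,"az":0,"x":-0.0005,"y":0,"z":-0.0042,"claw":0},{"ax":0,"ay":-2,"az":0,"x":-0.0005,"y":0,"z":-0.0042,"claw":0},{"ax":0,"ay":-2,"az":0,"x":-0.0005,"y":0,"z":-0.0042,"claw":0},{"ax":0,"ay":0,"az":0,"x":0,"y":0,"z":0,"claw":0},{"ax":0,"ay":0,"az":0,"x":0,"y":0,"z":0,"claw":0},{"ax":0,"ay":0,"az":0,"x":0,"y":0,"z":0,"claw":0}]' >/dev/null; python3 s.py
python3 - <<'E'
from h import *
from plan import J
s=telemetry.state();Q=rot(s['tcp_rot']);lip=s['eef_pos']+Q@[.12,0,-.013];print("lip-J",(lip-J).round(3))
a,_=eyes.capture("scene");b,_=eyes.capture("wrist")
cv2.imwrite("pics/s5.png",np.hstack([cv2.resize(a[230:354,110:260],(450,372)),cv2.resize(b,(340,372))]))
E
```

```text
q [-0.003  0.652 -0.131  1.89   1.608  1.517 -0.972] p [ 0.639  -0.2875  0.2461] x az 94.5 z [ 0.167 -0.981 -0.102] grip 107.7997912466526 0.115 [-0.7  0.5 -1.4]
q [-0.12   0.812 -0.052  1.889  1.688  1.79  -1.127] p [ 0.6325 -0.2502  0.2489] x az -78.0 z [ 0.162 -0.965  0.209] grip 107.96540379524231 0.124 [ 0.2 -0.2 -1.6]
lip-J [ 0.007 -0.024  0.044]
```

View pics/s5.png

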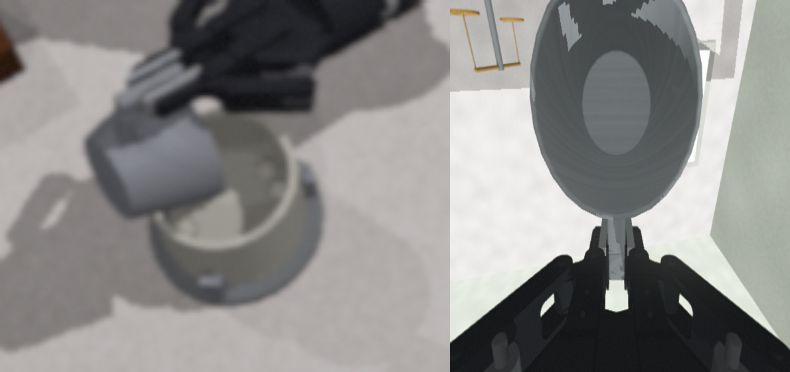

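The wrist view (right half) shows the cup empty. Balls are visible in the jar at picture (265,175). Reversing the path now.

```bash
python3 -m jog '[{"ax":0,"ay":3,"az":0,"x":0.0007,"y":0,"z":0.0063,"claw":0},{"ax":0,"ay":6,"az":0,"x":0.0012,"y":0,"z":0.0126,"claw":0},{"ax":0,"ay":6,"az":0,"x":0.0012,"y":0,"z":0.0126,"claw":0},{"ax":0,"ay":6,"az":0,"x":0.0012,"y":0,"z":0.0126,"claw":0},{"ax":0,"ay":6,"az":0,"x":0.0012,"y":0,"z":0.0126,"claw":0},{"ax":0,"ay":6,"az":0,"x":0.0012,"y":0,"z":0.0126,"claw":0},{"ax":0,"ay":6,"az":0,"x":0.0012,"y":0,"z":0.0126,"claw":0},{"ax":0,"ay":3,"az":0,"x":-0.01,"y":0,"z":0.006,"claw":0},{"ax":0,"ay":0,"az":0,"x":-0.025,"y":0,"z":0.004,"claw":0},{"ax":0,"ay":0,"az":0,"x":-0.025,"y":0,"z":0.004,"claw":0},{"ax":0,"ay":0,"az":0,"x":-0.015,"y":0,"z":0.003,"claw":0},{"ax":0,"ay":0,"az":0,"x":0,"y":0,"z":0,"claw":0}]' >/dev/null; python3 s.py
python3 -m jog '[{"ax":0,"ay":3,"az":0,"x":0,"y":0,"z":0,"claw":0},{"ax":0,"ay":6,"az":0,"x":0,"y":0,"z":0,"claw":0},{"ax":0,"ay":6,"az":0,"x":0,"y":0,"z":0,"claw":0},{"ax":0,"ay":6,"az":0,"x":0,"y":0,"z":0,"claw":0},{"ax":0,"ay":6,"az":0,"x":0,"y":0,"z":0,"claw":0},{"ax":0,"ay":6,"az":0,"x":0,"y":0,"z":0,"claw":0},{"ax":0,"ay":6,"az":0,"x":0,"y":0,"z":0,"claw":0},{"ax":0,"ay":6,"az":0,"x":0,"y":0,"z":0,"claw":0},{"ax":0,"ay":6,"az":0,"x":0,"y":0,"z":0,"claw":0},{"ax":0,"ay":6,"az":0,"x":0,"y":0,"z":0,"claw":0},{"ax":0,"ay":3,"az":0,"x":0,"y":0,"z":0,"claw":0},{"ax":0,"ay":0,"az":0,"x":0,"y":0,"z":0,"claw":0}]' >/dev/null; python3 s.py
python3 - <<'E'
from rel import *
from plan import pose
rel(np.array([.535,-.073,.27]),pose(-80,0,np.zeros(3),True)[1])
E
```

```text
q [ 0.27   0.455 -0.197  1.734  1.331  1.131 -0.491] p [ 0.6527 -0.384   0.2964] x az 98.0 z [ 0.146 -0.857 -0.494] grip 107.75861486792564 0.127 [-0.1 -0.4 -1.3]
q [ 0.741  0.611 -0.461  1.176  0.26   1.409  0.475] p [ 0.6521 -0.3832  0.2887] x az 99.4 z [ 0.003  0.    -1.   ] grip 107.57048293948174 0.122 [-0.2 -1.4 -2.3]
rotvec [ 0.18  0.   -0.63] shift(now) [ 0.3251 -0.0651  0.0184] shift(after turn) [ 0.3258 -0.0615  0.0187]
```

```bash
python3 -m jog '[{"ax":0,"ay":0,"az":0,"x":0.015,"y":-0.003,"z":0,"claw":0},{"ax":0,"ay":0,"az":0,"x":0.03,"y":-0.006,"z":0,"claw":0},{"ax":0,"ay":0,"az":0,"x":0.035,"y":-0.007,"z":0,"claw":0},{"ax":0,"ay":0,"az":0,"x":0.035,"y":-0.007,"z":0,"claw":0},{"ax":0,"ay":0,"az":0,"x":0.035,"y":-0.007,"z":0,"claw":0},{"ax":0,"ay":0,"az":0,"x":0.035,"y":-0.007,"z":0,"claw":0},{"ax":0,"ay":0,"az":0,"x":0.035,"y":-0.007,"z":0,"claw":0},{"ax":0,"ay":0,"az":0,"x":0.035,"y":-0.007,"z":0,"claw":0},{"ax":0,"ay":0,"az":0,"x":0.035,"y":-0.007,"z":0,"claw":0},{"ax":0,"ay":0,"az":0,"x":0.025,"y":-0.004,"z":0.01,"claw":0},{"ax":0,"ay":0,"az":0,"x":0.01,"y":-0.001,"z":0.01,"claw":0},{"ax":0,"ay":0,"az":0,"x":0,"y":0,"z":0,"claw":0}]' >/dev/null; python3 s.py
python3 - <<'E'
from h import *
a,_=eyes.capture("top");b,_=eyes.capture("wrist");c,d=eyes.capture("scene")
cv2.imwrite("pics/s6.png",np.hstack([cv2.resize(a[90:280,150:420],(440,310)),cv2.resize(b,(350,310))]))
import numpy as np
cw=cam("wrist")
E
```

```text
q [ 0.564  0.227 -0.61   1.777  0.141  1.179  0.089] p [ 0.5344 -0.0653  0.2679] x az 100.1 z [ 0.002 -0.001 -1.   ] grip 107.47618183493614 0.125 [-0.3 -0.1 -1.9]
```

View pics/s6.png

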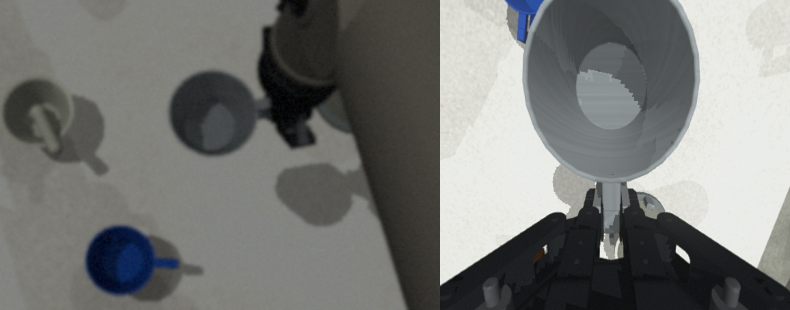

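The cup is empty and level. The bench below it, at left-half (215,110), is free and well clear of the blue cup and the mortar. Lowering.

```bash
python3 -m jog '[{"ax":0,"ay":0,"az":0,"x":0,"y":0,"z":0.015,"claw":0},{"ax":0,"ay":0,"az":0,"x":0,"y":0,"z":0.03,"claw":0},{"ax":0,"ay":0,"az":0,"x":0,"y":0,"z":0.03,"claw":0},{"ax":0,"ay":0,"az":0,"x":0,"y":0,"z":0.03,"claw":0},{"ax":0,"ay":0,"az":0,"x":0,"y":0,"z":0.03,"claw":0},{"ax":0,"ay":0,"az":0,"x":0,"y":0,"z":0.03,"claw":0},{"ax":0,"ay":0,"az":0,"x":0,"y":0,"z":0.025,"claw":0},{"ax":0,"ay":0,"az":0,"x":0,"y":0,"z":0.015,"claw":0},{"ax":0,"ay":0,"az":0,"x":0,"y":0,"z":0.007,"claw":0},{"ax":0,"ay":0,"az":0,"x":0,"y":0,"z":0.002,"claw":0},{"ax":0,"ay":0,"az":0,"x":0,"y":0,"z":0,"claw":0},{"ax":0,"ay":0,"az":0,"x":0,"y":0,"z":0,"claw":0}]' >/dev/null; python3 s.py
```

```text
q [ 0.471  0.49  -0.523  1.964  0.346  0.766 -0.084] p [ 0.5403 -0.0701  0.0572] x az 99.6 z [ 0.01 -0.   -1.  ] grip 107.46838733553886 0.125 [-0.1 -0.  -1.9]
```

```bash
python3 -m jog '[{"ax":0,"ay":0,"az":0,"x":0,"y":0,"z":0.003,"claw":0},{"ax":0,"ay":0,"az":0,"x":0,"y":0,"z":0.002,"claw":0},{"ax":0,"ay":0,"az":0,"x":0,"y":0,"z":0,"claw":0},{"ax":0,"ay":0,"az":0,"x":0,"y":0,"z":0,"claw":0}]' >/dev/null; python3 s.py
python3 -m jog '[{"ax":0,"ay":0,"az":0,"x":0,"y":0,"z":0.002,"claw":0},{"ax":0,"ay":0,"az":0,"x":0,"y":0,"z":0,"claw":0},{"ax":0,"ay":0,"az":0,"x":0,"y":0,"z":0,"claw":0}]' >/dev/null; python3 s.py
```

```text
q [ 0.467  0.498 -0.519  1.968  0.353  0.756 -0.089] p [ 0.5391 -0.0695  0.0514] x az 99.7 z [ 0.008 -0.    -1.   ] grip 107.4954691529274 0.127 [ 0.2  0.  -1.4]
q [ 0.466  0.501 -0.518  1.969  0.355  0.753 -0.091] p [ 0.5389 -0.0694  0.049 ] x az 99.7 z [ 0.007  0.    -1.   ] grip 107.4955116212368 0.124 [-0.3  0.1 -1.6]
```

```bash
python3 -m jog '[{"ax":0,"ay":0,"az":0,"x":0,"y":0,"z":0.0015,"claw":0},{"ax":0,"ay":0,"az":0,"x":0,"y":0,"z":0,"claw":0},{"ax":0,"ay":0,"az":0,"x":0,"y":0,"z":0,"claw":0}]' >/dev/null; python3 s.py
python3 -m jog '[{"ax":0,"ay":0,"az":0,"x":0,"y":0,"z":0,"claw":0.015},{"ax":0,"ay":0,"az":0,"x":0,"y":0,"z":0,"claw":0.025},{"ax":0,"ay":0,"az":0,"x":0,"y":0,"z":0,"claw":0.05},{"ax":0,"ay":0,"az":0,"x":0,"y":0,"z":0,"claw":0.06},{"ax":0,"ay":0,"az":0,"x":0,"y":0,"z":0,"claw":0.06},{"ax":0,"ay":0,"az":0,"x":0,"y":0,"z":0,"claw":0.06},{"ax":0,"ay":0,"az":0,"x":0,"y":0,"z":-0.015,"claw":0.06},{"ax":0,"ay":0,"az":0,"x":0,"y":0,"z":-0.03,"claw":0.06},{"ax":0,"ay":0,"az":0,"x":0,"y":0,"z":-0.035,"claw":0.06},{"ax":0,"ay":0,"az":0,"x":0,"y":0,"z":-0.035,"claw":0.06},{"ax":0,"ay":0,"az":0,"x":0,"y":0,"z":-0.035,"claw":0.06},{"ax":0,"ay":0,"az":0,"x":0,"y":0,"z":-0.035,"claw":0.06}]' >/dev/null; python3 s.py
python3 -m jog '[{"ax":0,"ay":0,"az":0,"x":-0.03,"y":-0.02,"z":-0.02,"claw":0.06},{"ax":0,"ay":0,"az":0,"x":-0.03,"y":-0.02,"z":0,"claw":0.06},{"ax":0,"ay":0,"az":0,"x":-0.03,"y":-0.02,"z":0,"claw":0.06},{"ax":0,"ay":0,"az":0,"x":-0.03,"y":-0.02,"z":0,"claw":0.06},{"ax":0,"ay":0,"az":0,"x":0,"y":0,"z":0,"claw":0.06},{"ax":0,"ay":0,"az":0,"x":0,"y":0,"z":0,"claw":0.06}]' >/dev/null; python3 s.py
python3 - <<'E'
from h import *
a,d=eyes.capture("top");b,_=eyes.capture("wrist");c,_=eyes.capture("scene")
cv2.imwrite("pics/s7.png",np.vstack([np.hstack([cv2.resize(a[90:280,150:420],(400,281)),cv2.resize(c[130:340,120:400],(375,281))]),cv2.resize(b,(775,581))[:300]]))
P=cloud(cam("top"),d);r=np.linalg.norm(P[...,:2]-[.526,0],axis=2)
Q=P[(r<.06)&(P[...,2]>.052)&(P[...,2]<.07)];print("rim",len(Q),np.round(circ(Q),4),Q[:,2].mean())
A=np.c_[Q[:,:2],np.ones(len(Q))];print("tilt",np.linalg.lstsq(A,Q[:,2],rcond=None)[0][:2]);print(telemetry.state()['time_s'])
E
```

```text
q [ 0.465  0.503 -0.517  1.969  0.357  0.751 -0.093] p [ 0.5393 -0.0695  0.0482] x az 99.7 z [ 0.008 -0.    -1.   ] grip 108.58445003628731 0.125 [-0.9 -0.6  3.8]
q [ 0.565  0.262 -0.61   1.815  0.167  1.108  0.067] p [ 0.5373 -0.0693  0.2343] x az 99.7 z [ 0.007  0.    -1.   ] grip 0.0 0.704 [ 0.4 -1.1  0.4]
q [ 0.788  0.192 -0.53   1.844  0.106  1.127  0.385] p [ 0.4775 -0.2037  0.252 ] x az 99.4 z [ 0.007 -0.    -1.   ] grip 0.0 0.701 [0.6 0.7 1. ]
rim 310 [ 0.5275 -0.0006  0.0459] 0.0582154646421422
tilt [-0.0102493   0.00768991]
25.4167
```

View pics/s7.png

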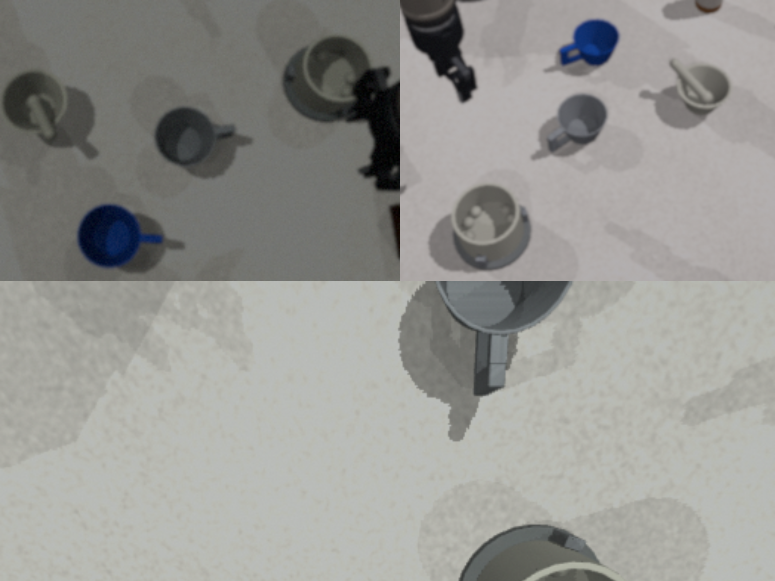

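The cup stands upright and released (tilt about 0.01 rad), and the mortar still stands. No balls show on the bench. My picture allowance is used up, so I'll count the balls in the jar numerically from depth, with the wrist camera over it.

```bash
python3 -m jog '[{"ax":0,"ay":0,"az":0,"x":-0.02,"y":0.027,"z":-0.015,"claw":0.06},{"ax":0,"ay":0,"az":0,"x":-0.02,"y":0.027,"z":-0.015,"claw":0.06},{"ax":0,"ay":0,"az":0,"x":-0.02,"y":0.027,"z":-0.01,"claw":0.06},{"ax":0,"ay":0,"az":0,"x":-0.02,"y":0.027,"z":0,"claw":0.06},{"ax":0,"ay":0,"az":0,"x":-0.02,"y":0.027,"z":0,"claw":0.06},{"ax":0,"ay":0,"az":0,"x":0,"y":0,"z":0,"claw":0.06},{"ax":0,"ay":0,"az":0,"x":0,"y":0,"z":0,"claw":0.06}]' >/dev/null; python3 s.py
python3 - <<'E'
from h import *
c=cam("wrist");p,d=eyes.capture("wrist");P=cloud(c,d)
r=np.linalg.norm(P[...,:2]-[.629,-.238],axis=2);z=P[...,2]
print("inside px",((r<.046)&(z<.05)).sum(),"floor z",np.nanmedian(z[(r<.045)&(z<.05)]))
m=((r<.047)&(z>.031)&(z<.045)).astype(np.uint8)
n,lab,st,ce=cv2.connectedComponentsWithStats(m,connectivity=4)
for i in range(1,n):
    if st[i,4]>15: print(ce[i].round(),st[i,4],P[lab==i].mean(0).round(3))
# stray balls on bench in top view: blobs z .012-.024, small
a,dt=eyes.capture("top");T=cloud(cam("top"),dt);m=((T[...,2]>.012)&(T[...,2]<.03)).astype(np.uint8)
n,lab,st,ce=cv2.connectedComponentsWithStats(m)
print([(ce[i].round().tolist(),int(st[i,4]),T[lab==i].mean(0).round(3).tolist()) for i in range(1,n) if 25<st[i,4]<150])
B=T[230:270,65:115];print("bottle top",np.nanpercentile(B[...,2],99))
E
```

```text
q [ 0.688  0.479 -0.5    1.38   0.225  1.334  0.356] p [ 0.63   -0.2754  0.2915] x az 99.8 z [ 0.006  0.003 -1.   ] grip 0.0 0.706 [-0.7  0.4  0.4]
inside px 3532 floor z 0.01725477983069712
[246. 108.] 152 [ 0.613 -0.203  0.035]
[262. 110.] 149 [ 0.633 -0.201  0.034]
[282. 137.] 141 [ 0.666 -0.231  0.034]
[224. 141.] 127 [ 0.591 -0.249  0.035]
[231. 156.] 125 [ 0.603 -0.268  0.035]
[247. 165.] 123 [ 0.626 -0.277  0.034]
[([458.0, 145.0], 121, [0.625, -0.466, 0.017]), ([482.0, 139.0], 39, [0.641, -0.535, 0.014]), ([500.0, 146.0], 32, [0.622, -0.583, 0.014]), ([419.0, 248.0], 127, [0.373, -0.337, 0.021]), ([112.0, 250.0], 57, [0.381, 0.379, 0.021])]
bottle top 0.12227225141221383
```

All six balls are in the jar, within about 40 mm of its axis. The cup, the mortar and the amber jar are standing.

```bash
python3 -c "
from plant import workorder;print(workorder.job_done())"
```

```text
the job is handed in; nothing more can be done
None
```

The job is handed in: depth readings show all six balls inside the mill jar, the empty cup stands upright and released on the bench, and the mortar and amber jar are still standing; the hand-in returned no verdict.

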